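Dock the telescopic camera mast and hold it at its second stop

TASK

Set up the little telescopic camera mast: slide its flat foot fully home into the slotted shoe on the bench while the mast is still pushed together, then squeeze the release button in its head and pull the head up past the first stop to the second stop, where it is fully extended. There is no catch at the second stop, so finish while still gripping the head and holding it up there, with the foot still home in the shoe; do not disturb the other things on the bench.

Things in the scene. Friction and masses are not known exactly. Their poses are not given: they have to be found in the camera images.
- mast: upright mast, 0.47 kg, may dock either way round. Flat polished, slippery steel foot 60 (x) x 46 (y) x 8 mm; origin: centre of its underside. On it a 30 mm round boss (z 8 to 18), a 24 mm outer tube and a 29 mm collar (z 120 to 132). An inner tube with a grey head slides out on top. Pushed together it is locked, so it can be lifted and slid by its head
- mast_grip (a point): centre of the grey head at button height, 158 mm above the bench when pushed together; rises with the head. Head: block 30 (mast x) x 28 (mast y) x 36 mm tall, 17 mm above and 19 mm below this point; disc and stud on top reach 30 mm above it. The +x, -x and +y faces are plain with ribs; the release button is on the -y face
- release_face (a point): centre of the outer face of the black release button, 11 mm wide, 18 mm tall, 5.5 mm proud of the head's mast -y face; pressed towards mast +y. Pinching the head across mast y (button against the +y face) presses it flush
- mast_slide (a joint): extension in m: 0 pushed together, 0.045 first stop, 0.090 second stop, the end of travel. Locked both ways at 0 and 0.045 unless the release is pressed (it catches at 0.045 by itself when not pressed). No catch at 0.090: let go, and the head sinks to the first stop. With the release pressed, raising takes 2 to 3 N
- mast_release (a joint): travel of the release button in m: 0 out, unlocks beyond 0.0025, flush with the head at 0.0055 (about 0.0045 when pinched); sprung, 2 N at first and 5.5 N when flush
- shoe: fixed aluminium shoe: two rails along shoe x, 18 mm tall, 49 mm between, end stop at +x, open mouth at -x. Origin, on the bench: where the centre of the foot's underside is when home (stop face 30.8 mm beyond). The foot slides in on the bench towards +x, under lips (underside 10.6 mm up) on both sides that leave a 34 mm gap for the boss. 100 mm long, 107 wide over ears
- shoe_mouth (a point): middle of the shoe's flared mouth, 57 mm in front (shoe -x) of the seat, 4 mm above the bench; the mouth is about 70 mm wide here and narrows to 49 mm over 22 mm
- tip_pot: black round soldering-tip cleaning pot, 76 mm across, 42 mm tall; a bystander, to be left alone; origin under its centre
- snap_box: blue snap-lid component box, 47 x 62 x 22 mm; a bystander, to be left alone; origin under its centre
- braid_reel: small flat yellow reel of desoldering braid, 44 mm across, 10 mm thick; a bystander, to be left alone; origin under its centre
- air_nozzle: pale hot-air nozzle standing upright, 26 mm across, 45 mm tall; a bystander, to be left alone; origin under its centre
- cutters: blue-handled flush cutters lying flat, 137 mm long; a bystander, to be left alone; origin under its centre

How it is judged:
By the outcome, as a careful person would: the job done as asked, in the order asked, and still so for the second after the job is handed in, while the arm keeps its last pose, push and grip.
It also fails if it takes over 54 s, if anything falls off the work surface, if the arm or the gripper's body presses on something with over 40 N, if the wrist force passes 120 N, or if a joint passes its speed limit or range.

ROBOT

A 7-joint arm with a two-finger parallel gripper is mounted at the origin on a cart in front of the work surface, level with it; the furniture and walls round the work are solid. World frame = base frame: x ahead of the robot, y to its left, z up, the work surface at z = 0. Lengths are in m, angles in rad, forces in N, time in s.
With the tool pointing down it reaches from about 0.425 to 0.825 m from the base axis. Payload 3.6 kg.
Tool frame: the origin (TCP) lies midway between the tips of the shut fingers; the grasp point (between the pads) lies 19 mm behind it; z points along the fingers, x is the direction in which the jaws open and shut, and the axes are right-handed (so a half turn about z gives the same grasp; the last joint's range is limited). The gripper opens to 85 mm and grips with 20 to 120 N. Pads are 22 mm wide; open, the fingers measure 114 mm over their backs; the gripper's body (76 mm by 85 mm) begins 54 mm behind the grasp point. The pads swing forward as they close: fully open they stand 13 mm farther back than shut.
Start: joints at [-1.335, 0.615, -0.013, 1.423, 0.008, 1.103, -0.04], TCP at [0.168, 0.628, 0.231] pointing down, gripper open.
Joint ranges: [-3.12, 3.12], [-0.3, 2.06], [-1.34, 1.32], [0.26, 2.42], [-1.36, 4.5], [0.01, 1.98], [-2.84, 2.84]. Speed limits (rad/s): [2.79, 2.79, 3.14, 3.14, 3.14, 3.14, 3.14].

INTERFACE

Orientations are given as [roll, pitch, yaw] about the fixed x, y, z axes, in that order (R = Rz(yaw) Ry(pitch) Rx(roll)).
In Python, from rig import robot, grab_frame, get_calibration, job_done gives the robot as it stands.
- The arm moves only by the tool jog_arm, never from a script. Its argument "commands" is a list of rows, each an object of numbers: "hand": the closure, from 0 (fully open) to 1 (shut); "x", "y", "z": the shift along the tool's x, y, z scaled (see below); "rx", "ry", "rz": the turn, a rotation vector about the tool's x, y, z scaled (see below). In form: [{"hand": .., "x": .., "y": .., "z": .., "rx": .., "ry": .., "rz": ..}, ...]. A call has exactly 8 rows; each row shifts and turns the commanded pose from where the row before left it, along the tool's axes as they then stand; what a row does not reach is not made up. The controller multiplies each number of a shift by 120 mm and each number of a turn by 6 degrees. A row lasts 1/12 s, in which the tool goes at most 41.7 mm and 7.16 degrees, less where a joint would pass 70% of its speed; a pose out of reach is approached as far as the arm can. A call with a number of a shift or a turn outside -1 to 1 is refused whole. A call with a gripper value outside its range is refused whole. The fingers move at their own pace and stop on an object; the grip force is fixed at half the most. Time passes only in rows, so rows that do not move let the fingers close, or fill a call up. It gives the time, the measured TCP pose, the force and the opening at its end, in the units of the state.
- robot.observe(): the state, without advancing time (a new reading comes with each control period).
- grab_frame(name): name is "side" or "top" or "wrist"; returns the picture (384x512x3 uint8, red, green, blue); there is no depth.
- get_calibration(name): a dict with "vfov" (degrees; the focal length in pixels is half the picture's height over the tangent of half this angle, whatever the lens; pixels are square), "cx", "cy" (the principal point, pixels), "extrinsics" (4x4, takes a point from world to camera coordinates); the wrist camera has in their place "T_tool_cam" (4x4, takes a point from camera to tool coordinates, whose origin is the TCP and whose axes are the tool frame's). Camera axes: x right, y up, looking along -z (the intrinsics and any distortion apply to the point x, -y, -z); pixel columns grow to the right and rows downward; lengths in m; the calibration is good to about 2 mm. The wrist camera is an equidistant fisheye: a pixel r from the principal point sees the ray r / f radians off the axis. A picture is of the moment at which its call begins: read the wrist's pose just before it. get_calibration takes no time and is no camera call.
- job_done(): hands the job in, once; it reports no verdict.
The state is a dict: "clock": time; "q": joint angles; "qd": joint speeds; "joint_torque": joint torques, N m; "eef_pos": TCP position; "eef_rot": TCP orientation; "ft_force": force on the tool from outside, world axes, zero at the start; "torque": the same for the moment, N m; "gripper_width": opening from 0.0 (shut) to 1.0 (fully open).
Only numpy, scipy, OpenCV 4.12 (cv2) and the standard library are available. Lean on these libraries where they do the work, as an engineer would, in place of code of your own. Each camera call takes 0.05 s, during which the arm holds its last target. There are 200 camera calls.

## Working session

There is one attempt and no reset: what is moved stays moved. The work goes in short steps, Python scripts to look and compute and a tool call to move; the robot and the scene stay as the last step left them, time stands still between calls to the robot, and variables do not carry over. Pictures are saved under pics/ and viewed, about 8 in all and at most 12, crops included, and the job is handed in when it is done.

Besides the shell and the picture viewer there is one more tool, called after "Request:" as name([rows], argument=value, ...), one row to a line, values as JSON. jog_arm: Moves the arm, as the interface text tells. Shifts and turns lie within -1 to 1; 1 stands for 120 mm of shift or 6 degrees of turn. Its arguments: {"type":"object","properties":{"commands":{"type":"array"}},"required":["commands"]}

```bash
mkdir -p pics; ls; python3 - <<'E'
from rig import robot, grab_frame, get_calibration
import cv2, numpy as np
np.set_printoptions(precision=4,suppress=True)
print(robot.observe())
for n in ("side","top","wrist"):
    print(n,get_calibration(n))
ims=[grab_frame(n) for n in ("side","top")]
for n,i in zip(("side","top"),ims): cv2.imwrite(f"pics/{n}0.png",cv2.resize(i[:,:,::-1],(800,600),interpolation=cv2.INTER_CUBIC)); np.save(f"pics/{n}0.npy",i)
E
```

```text
pics
{'clock': 0.0, 'q': array([-1.3355,  0.6159, -0.0126,  1.4249,  0.0081,  1.1034, -0.0404]), 'qd': array([ 0.0016,  0.0007,  0.0012,  0.0013, -0.0007,  0.    , -0.0008]), 'joint_torque': array([  0.0001, -46.9223,   0.2592, -17.1032,   0.01  ,   0.0095,
         0.    ]), 'eef_pos': array([0.168 , 0.6271, 0.2301]), 'eef_rot': array([3.1416, 0.0026, 1.3091]), 'ft_force': array([ 0.7533,  0.6418, -0.5252]), 'torque': array([ 0.034 , -0.0182, -0.0269]), 'gripper_width': 1.0015465513651047}
side {'vfov': 54.914968414086616, 'cx': 247.09142349770383, 'cy': 184.66957491335293, 'extrinsics': array([[ 0.9105,  0.4135,  0.0059, -0.5177],
       [-0.1948,  0.4165,  0.888 , -0.0011],
       [ 0.3647, -0.8097,  0.4598, -1.1984],
       [ 0.    ,  0.    ,  0.    ,  1.    ]])}
top {'vfov': 56.64378755117271, 'cx': 252.18962247633812, 'cy': 190.80100221649315, 'extrinsics': array([[ 0.0178, -0.9998, -0.0015, -0.0096],
       [ 0.9904,  0.0174,  0.137 , -0.5638],
       [-0.137 , -0.004 ,  0.9906, -1.0208],
       [ 0.    ,  0.    ,  0.    ,  1.    ]])}
wrist {'vfov': 65.70646984690485, 'cx': 255.68544841073853, 'cy': 187.73619623065463, 'T_tool_cam': array([[ 1.    ,  0.0016, -0.0005,  0.0005],
       [ 0.0014, -0.948 , -0.3183, -0.0813],
       [-0.0009,  0.3183, -0.948 , -0.1418],
       [ 0.    ,  0.    ,  0.    ,  1.    ]])}
```

View pics/side0.png

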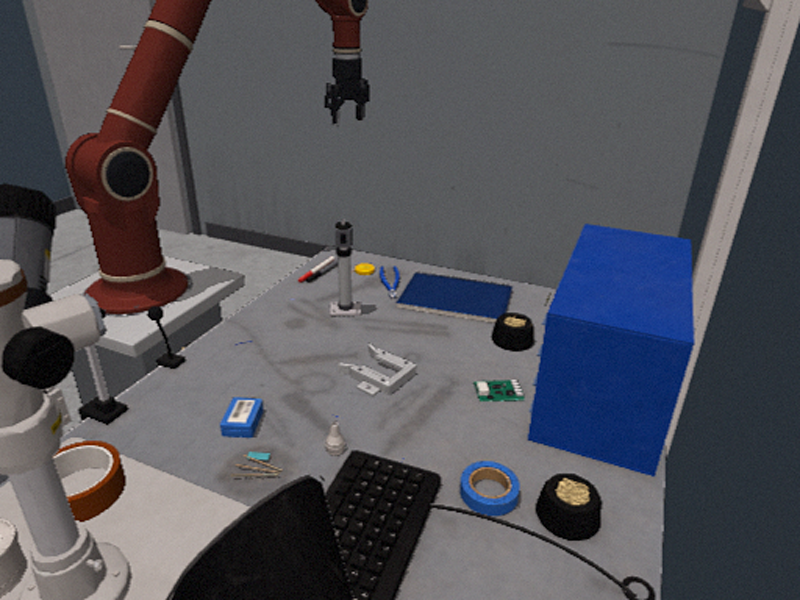

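View pics/top0.png

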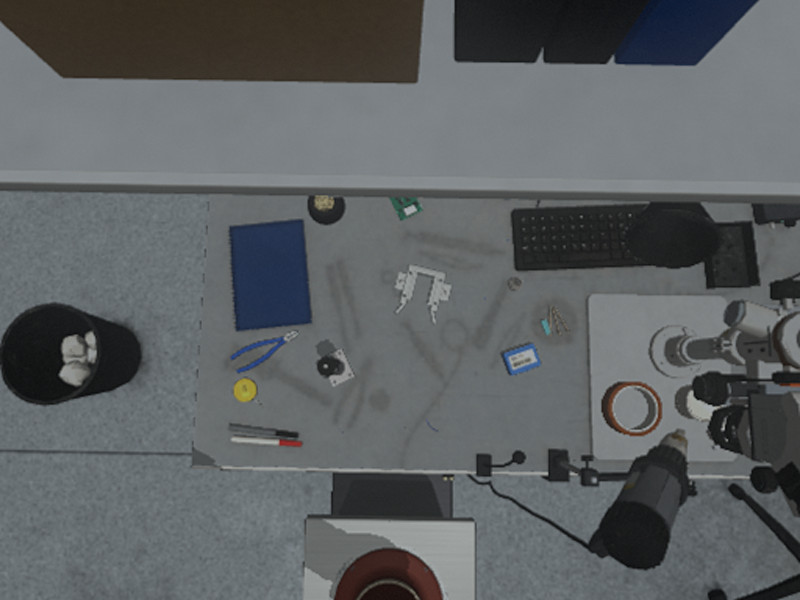

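The side view shows the mast at (345,270) and the shoe at (380,370). In the top view the mast is at (335,368) and the shoe at (425,290), with its mouth facing the robot. The bystanders are clear of the path between them. Next I zoom in on the top view to measure.

```bash
cat > h.py <<'E'
import numpy as np, cv2
from rig import robot, grab_frame, get_calibration
from scipy.spatial.transform import Rotation as R
np.set_printoptions(precision=4,suppress=True)
def ray(n,u,v,pose=None):
    c=get_calibration(n); f=192/np.tan(np.radians(c['vfov']/2))
    a,b=u-c['cx'],v-c['cy']
    if n!='wrist':
        d=np.array([a/f,-b/f,-1]); E=np.array(c['extrinsics'])
        return -E[:3,:3].T@E[:3,3], E[:3,:3].T@d
    r=np.hypot(a,b); t=r/f; s=np.sin(t)/max(r,1e-9)
    d=np.array([a*s,-b*s,-np.cos(t)]); T=np.array(c['T_tool_cam'])
    p,e=pose; M=R.from_euler('xyz',e).as_matrix()
    return p+M@T[:3,3], M@(T[:3,:3]@d)
def onz(n,u,v,z,pose=None):
    o,d=ray(n,u,v,pose); return o+d*(z-o[2])/d[2]
def proj(n,p,pose=None):
    c=get_calibration(n); f=192/np.tan(np.radians(c['vfov']/2))
    if n!='wrist':
        E=np.array(c['extrinsics']); q=E[:3,:3]@p+E[:3,3]; return c['cx']+f*q[0]/-q[2], c['cy']+f*q[1]/q[2]
    T=np.array(c['T_tool_cam']); P,e=pose
    q=T[:3,:3].T@(R.from_euler('xyz',e).as_matrix().T@(np.asarray(p)-P)-T[:3,3])
    t=np.arctan2(np.hypot(q[0],q[1]),-q[2]); k=f*t/np.hypot(q[0],q[1])
    return c['cx']+k*q[0], c['cy']-k*q[1]
E
python3 - <<'E'
from h import *
i=np.load('pics/top0.npy')[155:255,190:310]
cv2.imwrite('pics/t1.png',cv2.resize(i[:,:,::-1],None,fx=6,fy=6,interpolation=cv2.INTER_CUBIC))
for n,u,v,z in (("top",214,235,.0),("top",211,234,.185),("top",272,182,.018),("side",220,143,.185),("side",221,198,0)): print(n,onz(n,u,v,z))
E
```

```text
top [0.4319 0.1139 0.    ]
top [0.432  0.1015 0.185 ]
top [ 0.5948 -0.0594  0.018 ]
side [0.4423 0.0933 0.185 ]
side [0.4325 0.1072 0.    ]
```

View pics/t1.png

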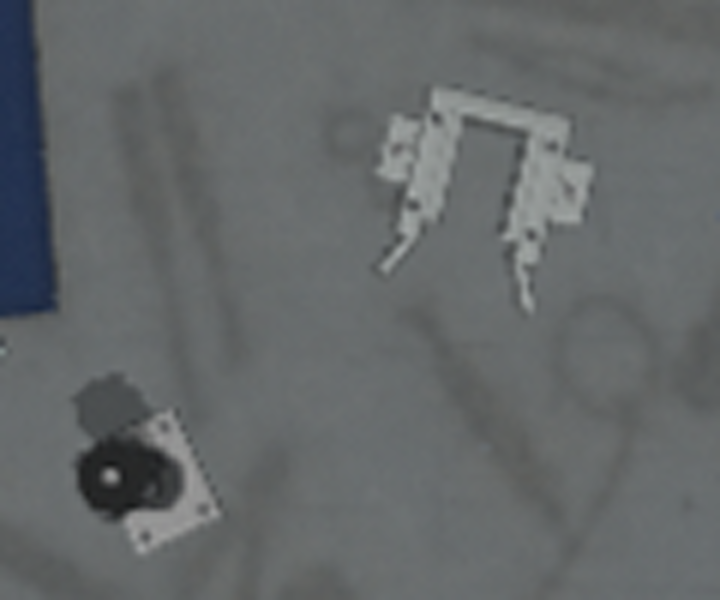

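Mast foot corners in the crop are (170,410), (220,515) and (143,555). The shoe's flare tips are at (382,270) and (530,308), and the stop corners at (433,88) and (570,125).

```bash
python3 - <<'E'
from h import *
def T(a,b,z): return onz("top",190+a/6-.4,155+b/6-.4,z)[:2]
A,B,C=T(170,410,.008),T(220,515,.008),T(143,555,.008)
print("foot",A,B,C,"L",np.linalg.norm(A-B),np.linalg.norm(B-C),"ctr",(A+C)/2,"yaw long",np.degrees(np.arctan2(*(A-B)[::-1])),"short",np.degrees(np.arctan2(*(B-C)[::-1])))
print("stud",T(110,475,.187))
l,r,s1,s2=T(382,270,.018),T(530,308,.018),T(433,88,.018),T(570,125,.018)
m=(l+r)/2; s=(s1+s2)/2
print("mouth",m,"stop",s,"yaw",np.degrees(np.arctan2(*(s-m)[::-1])),np.degrees(np.arctan2(*(s1-s2)[::-1]))-90, "len",np.linalg.norm(s-m),np.linalg.norm(l-r),np.linalg.norm(s1-s2))
E
```

```text
foot [0.4682 0.1023] [0.4162 0.0756] [0.3958 0.1135] L 0.05839399167593423 0.04307741596130621 ctr [0.432  0.1079] yaw long 27.16021767842425 short -61.638399007992405
stud [0.4324 0.109 ]
mouth [ 0.531  -0.0407] stop [ 0.6247 -0.0627] yaw -13.196617190256696 -14.387331018458084 len 0.09631632969395379 0.07681333385067442 0.07218678874859068
```

```bash
cat >> h.py <<'E'
def plan(xyz,yaw,n,hand,start=None,cmd=None):
    """rows to vertical pose; yaw deg"""
    o=robot.observe(); p0=np.array(start[0] if start else o['eef_pos']); e=np.array(start[1] if start else o['eef_rot'])
    M0=R.from_euler('xyz',e); M1=R.from_euler('xyz',[np.pi,0,np.radians(yaw)])
    w=(M0.inv()*M1).as_rotvec(); print('turn deg',np.degrees(w),'shift',np.array(xyz)-p0)
    d=(np.array(xyz)-p0)/n; M=M0; rows=[]
    for k in range(n):
        s=M.inv().apply(d)/.12; t=np.degrees(w/n)/6
        rows.append(','.join(['{"hand":%g'%hand]+['"%s":%.3f'%(a,v) for a,v in zip(('x','y','z','rx','ry','rz'),[*s,*t]) if abs(v)>.002])+'}')
        M=M*R.from_rotvec(w/n)
    print(',\n'.join(rows))
E
python3 -c "
from h import *
plan([.432,.109,.262],27.5,16,0)"
```

```text
turn deg [ 0.057   0.1257 47.5057] shift [ 0.264  -0.5182  0.0318]
{"hand":0,"x":-0.225,"y":0.203,"z":-0.016,"rz":0.495},
{"hand":0,"x":-0.214,"y":0.214,"z":-0.016,"rz":0.495},
{"hand":0,"x":-0.203,"y":0.225,"z":-0.016,"rz":0.495},
{"hand":0,"x":-0.191,"y":0.235,"z":-0.016,"rz":0.495},
{"hand":0,"x":-0.179,"y":0.245,"z":-0.016,"rz":0.495},
{"hand":0,"x":-0.166,"y":0.254,"z":-0.016,"rz":0.495},
{"hand":0,"x":-0.152,"y":0.262,"z":-0.016,"rz":0.495},
{"hand":0,"x":-0.139,"y":0.269,"z":-0.016,"rz":0.495},
{"hand":0,"x":-0.124,"y":0.276,"z":-0.016,"rz":0.495},
{"hand":0,"x":-0.110,"y":0.282,"z":-0.016,"rz":0.495},
{"hand":0,"x":-0.095,"y":0.288,"z":-0.016,"rz":0.495},
{"hand":0,"x":-0.080,"y":0.292,"z":-0.016,"rz":0.495},
{"hand":0,"x":-0.065,"y":0.296,"z":-0.016,"rz":0.495},
{"hand":0,"x":-0.050,"y":0.299,"z":-0.016,"rz":0.495},
{"hand":0,"x":-0.034,"y":0.301,"z":-0.017,"rz":0.495},
{"hand":0,"x":-0.018,"y":0.302,"z":-0.017,"rz":0.495}
```

Request:
jog_arm([
  {"hand":0,"x":-0.225,"y":0.2,"z":-0.016,"rz":0.495},
  {"hand":0,"x":-0.215,"y":0.215,"z":-0.016,"rz":0.495},
  {"hand":0,"x":-0.2,"y":0.225,"z":-0.016,"rz":0.495},
  {"hand":0,"x":-0.19,"y":0.235,"z":-0.016,"rz":0.495},
  {"hand":0,"x":-0.18,"y":0.245,"z":-0.016,"rz":0.495},
  {"hand":0,"x":-0.165,"y":0.255,"z":-0.016,"rz":0.495},
  {"hand":0,"x":-0.15,"y":0.26,"z":-0.016,"rz":0.495},
  {"hand":0,"x":-0.14,"y":0.27,"z":-0.016,"rz":0.495},
])

```text
validation failed for argument at $.co...
```

Request:
jog_arm([
  {"hand":0,"x":-0.125,"y":0.275,"z":-0.016,"rz":0.495},
  {"hand":0,"x":-0.11,"y":0.28,"z":-0.016,"rz":0.495},
  {"hand":0,"x":-0.095,"y":0.29,"z":-0.016,"rz":0.495},
  {"hand":0,"x":-0.08,"y":0.29,"z":-0.016,"rz":0.495},
  {"hand":0,"x":-0.065,"y":0.295,"z":-0.016,"rz":0.495},
  {"hand":0,"x":-0.05,"y":0.3,"z":-0.016,"rz":0.495},
  {"hand":0,"x":-0.035,"y":0.3,"z":-0.016,"rz":0.495},
  {"hand":0,"x":-0.02,"y":0.3,"z":-0.016,"rz":0.495},
])

```text
validation failed for argument at $.co...
```

```bash
python3 - <<'E'
from h import *
o=robot.observe(); print(o['clock'],o['eef_pos'],o['eef_rot'],o['q'],o['ft_force'])
i=grab_frame('wrist'); np.save('pics/w1.npy',i); cv2.imwrite('pics/w1.png',cv2.resize(i[:,:,::-1],(800,600),interpolation=cv2.INTER_CUBIC))
p=(o['eef_pos'],o['eef_rot'])
for q in ([.432,.109,.188],[.432,.108,.008],[.5863,-.0543,0]): print(np.array(proj('wrist',q,p))*800/512)
E
```

```text
0.1 [0.168  0.6272 0.2302] [3.1416 0.0023 1.3091] [-1.3355  0.6158 -0.0126  1.4248  0.0081  1.1034 -0.0404] [ 0.8872  0.1714 -0.3847]
[ 32.73   622.2974]
[ 92.1278 528.0633]
[ 84.231  585.5149]
```

View pics/w1.png

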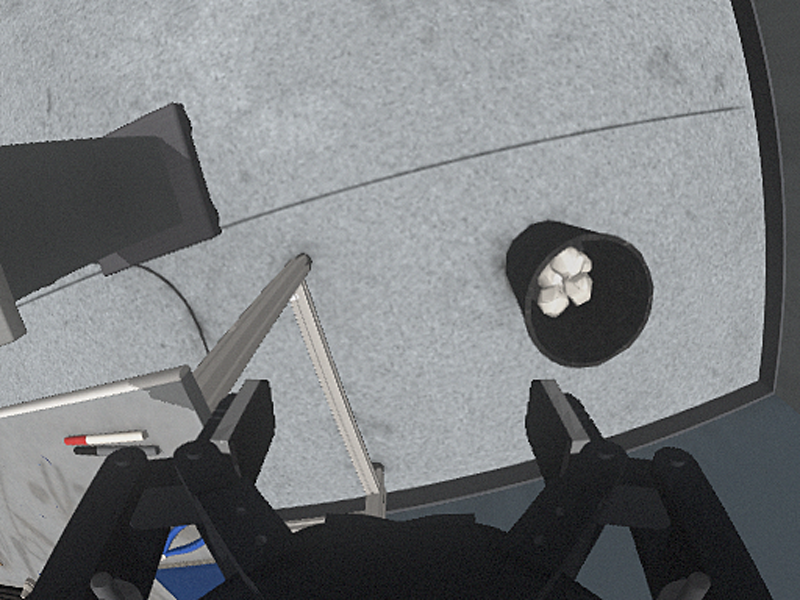

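The arm did not move because the call was refused. The picture shows only the floor and a bin. The rows probably need all seven keys.

Request:
jog_arm([
  {"hand":0,"x":-0.225,"y":0.2,"z":-0.016,"rx":0,"ry":0,"rz":0.495},
  {"hand":0,"x":-0.215,"y":0.215,"z":-0.016,"rx":0,"ry":0,"rz":0.495},
  {"hand":0,"x":-0.2,"y":0.225,"z":-0.016,"rx":0,"ry":0,"rz":0.495},
  {"hand":0,"x":-0.19,"y":0.235,"z":-0.016,"rx":0,"ry":0,"rz":0.495},
  {"hand":0,"x":-0.18,"y":0.245,"z":-0.016,"rx":0,"ry":0,"rz":0.495},
  {"hand":0,"x":-0.165,"y":0.255,"z":-0.016,"rx":0,"ry":0,"rz":0.495},
  {"hand":0,"x":-0.15,"y":0.26,"z":-0.016,"rx":0,"ry":0,"rz":0.495},
  {"hand":0,"x":-0.14,"y":0.27,"z":-0.016,"rx":0,"ry":0,"rz":0.495},
])

```text
clock: 0.82
eef_pos: [0.3006, 0.3674, 0.2467]
eef_rot: [-3.142, 0.0, 0.892]
ft_force: [0.6, 0.3, -0.7]
gripper_width: 0.998
```

Request:
jog_arm([
  {"hand":0,"x":-0.125,"y":0.275,"z":-0.016,"rx":0,"ry":0,"rz":0.495},
  {"hand":0,"x":-0.11,"y":0.28,"z":-0.016,"rx":0,"ry":0,"rz":0.495},
  {"hand":0,"x":-0.095,"y":0.29,"z":-0.016,"rx":0,"ry":0,"rz":0.495},
  {"hand":0,"x":-0.08,"y":0.29,"z":-0.016,"rx":0,"ry":0,"rz":0.495},
  {"hand":0,"x":-0.065,"y":0.295,"z":-0.016,"rx":0,"ry":0,"rz":0.495},
  {"hand":0,"x":-0.05,"y":0.3,"z":-0.016,"rx":0,"ry":0,"rz":0.495},
  {"hand":0,"x":-0.035,"y":0.3,"z":-0.016,"rx":0,"ry":0,"rz":0.495},
  {"hand":0,"x":-0.02,"y":0.3,"z":-0.016,"rx":0,"ry":0,"rz":0.495},
])

```text
clock: 1.48
eef_pos: [0.4317, 0.1086, 0.2622]
eef_rot: [-3.141, -0.0, 0.477]
ft_force: [-0.2, -0.2, -0.2]
gripper_width: 1.002
```

```bash
python3 - <<'E'
from h import *
o=robot.observe(); print(o['clock'],o['eef_pos'],o['eef_rot'],o['q'],o['ft_force'])
i=grab_frame('wrist'); np.save('pics/w2.npy',i); cv2.imwrite('pics/w2.png',cv2.resize(i[:,:,::-1],(800,600),interpolation=cv2.INTER_CUBIC))
p=(o['eef_pos'],o['eef_rot'])
for q in ([.432,.109,.188],[.432,.108,.008],[.5863,-.0543,0]): print(np.array(proj('wrist',q,p))*800/512)
E
```

```text
1.4833 [0.4317 0.1086 0.2622] [-3.1414 -0.0001  0.4773] [-0.5592  0.2726  0.3401  1.9424 -0.1113  0.9444  0.3119] [-0.2074 -0.2238 -0.1823]
[398.8601 311.2021]
[398.3137 238.8121]
[457.3219 437.4468]
```

View pics/w2.png

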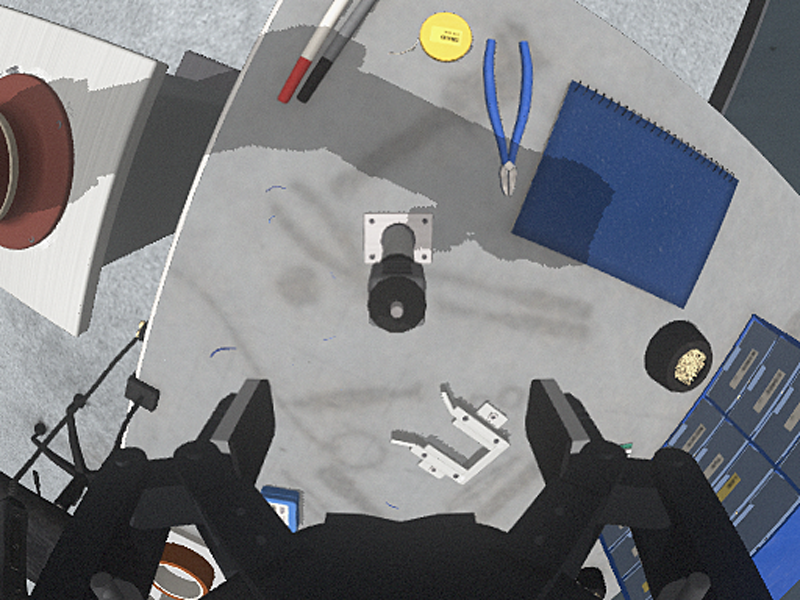

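The wrist view shows the mast squared to the jaws: stud at (397,311) against (399,311) predicted, foot centred at (399,238). I'll descend and grip across mast x, the plain faces, and re-measure the shoe from this frame.

Request:
jog_arm([
  {"hand":0,"x":0,"y":0,"z":0.133,"rx":0,"ry":0,"rz":0},
  {"hand":0,"x":0,"y":0,"z":0.133,"rx":0,"ry":0,"rz":0},
  {"hand":0,"x":0,"y":0,"z":0.133,"rx":0,"ry":0,"rz":0},
  {"hand":0,"x":0,"y":0,"z":0.133,"rx":0,"ry":0,"rz":0},
  {"hand":0,"x":0,"y":0,"z":0.133,"rx":0,"ry":0,"rz":0},
  {"hand":0,"x":0,"y":0,"z":0.133,"rx":0,"ry":0,"rz":0},
  {"hand":0,"x":0,"y":0,"z":0.133,"rx":0,"ry":0,"rz":0},
  {"hand":0,"x":0,"y":0,"z":0.133,"rx":0,"ry":0,"rz":0},
])

```text
clock: 2.2
eef_pos: [0.4312, 0.1106, 0.1335]
eef_rot: [-3.142, 0.0, 0.48]
ft_force: [0.5, 0.9, 0.5]
gripper_width: 1.0
```

Request:
jog_arm([
  {"hand":1,"x":0,"y":0,"z":0,"rx":0,"ry":0,"rz":0},
  {"hand":1,"x":0,"y":0,"z":0,"rx":0,"ry":0,"rz":0},
  {"hand":1,"x":0,"y":0,"z":0,"rx":0,"ry":0,"rz":0},
  {"hand":1,"x":0,"y":0,"z":0,"rx":0,"ry":0,"rz":0},
  {"hand":1,"x":0,"y":0,"z":0,"rx":0,"ry":0,"rz":0},
  {"hand":1,"x":0,"y":0,"z":0,"rx":0,"ry":0,"rz":0},
  {"hand":1,"x":0,"y":0,"z":0,"rx":0,"ry":0,"rz":0},
  {"hand":1,"x":0,"y":0,"z":0,"rx":0,"ry":0,"rz":0},
])

```text
clock: 2.87
eef_pos: [0.4317, 0.1104, 0.1352]
eef_rot: [-3.142, -0.001, 0.48]
ft_force: [-1.5, -0.6, 6.5]
gripper_width: 0.344
```

```bash
python3 - <<'E'
from h import *
i=np.load('pics/w2.npy')
p=(np.array([.4317,.1086,.2622]),np.array([-3.1414,-.0001,.4773]))
c=i[225:325,240:335]
cv2.imwrite('pics/w2c.png',cv2.resize(c[:,:,::-1],None,fx=6,fy=6,interpolation=cv2.INTER_CUBIC))
k=512/800
def W(a,b,z): return onz('wrist',a*k,b*k,z,p)[:2]
l,r,s1,s2=W(447,386,.018),W(393,436,.018),W(510,443,.018),W(460,485,.018)
m=(l+r)/2;s=(s1+s2)/2
print(m,s,np.degrees(np.arctan2(*(s-m)[::-1])),np.linalg.norm(s-m),np.linalg.norm(l-r),np.linalg.norm(s1-s2))
print(W(399,238.5,.008), robot.observe())
E
```

```text
[ 0.5279 -0.0333] [ 0.6238 -0.0632] -17.335014637096933 0.10048726050385937 0.07850446379179984 0.07503226921293031
[0.4324 0.1085] {'clock': 2.8667, 'q': array([-0.4938,  0.4607,  0.2728,  2.1124, -0.2165,  0.5931,  0.4116]), 'qd': array([-0.0003,  0.0017, -0.0012, -0.0009, -0.0006,  0.003 ,  0.0013]), 'joint_torque': array([ -0.0446, -29.9841,   2.005 , -10.2026,  -0.0497,  -0.4469,
        -0.0062]), 'eef_pos': array([0.4317, 0.1104, 0.1352]), 'eef_rot': array([-3.1416, -0.0012,  0.4796]), 'ft_force': array([-1.4539, -0.5619,  6.5498]), 'torque': array([-0.0879,  0.273 ,  0.0067]), 'gripper_width': 0.3437692691419806}
```

View pics/w2c.png

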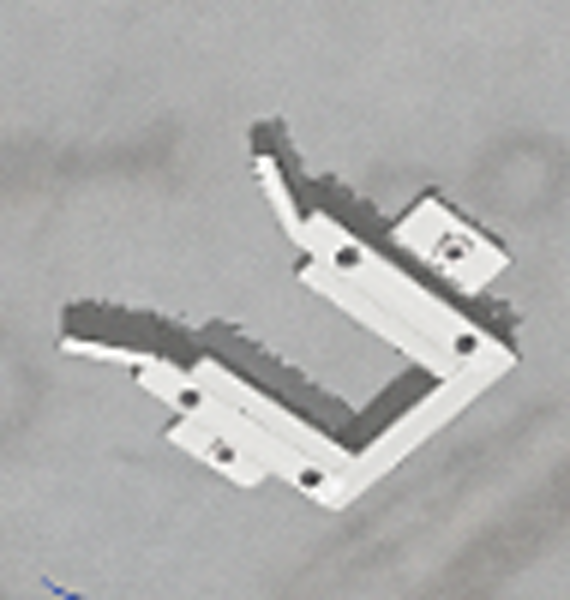

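The crop shows the rail screws at (347,257), (465,344), (190,398) and (310,478), stop corners at (517,357) and (338,508), and flare tips at (262,160) and (65,345).

```bash
python3 - <<'E'
from h import *
p=(np.array([.4317,.1086,.2622]),np.array([-3.1414,-.0001,.4773]))
def W(a,b,z=.018): return onz('wrist',240+a/6-.4,225+b/6-.4,z,p)[:2]
def T(a,b,z=.018): return onz("top",190+a/6-.4,155+b/6-.4,z)[:2]
ang=lambda d:np.degrees(np.arctan2(d[1],d[0]))
def rep(n,l1,l2,r1,r2,s1,s2,f1,f2):
    m1=(l1+r1)/2;m2=(l2+r2)/2
    yaw=np.mean([ang(l2-l1),ang(r2-r1),ang(s1-s2)-90])
    u=np.array([np.cos(np.radians(yaw)),np.sin(np.radians(yaw))]); v=np.array([-u[1],u[0]])
    print(n,'rails',ang(l2-l1),ang(r2-r1),'stop',ang(s1-s2)-90,'mids',ang(m2-m1),'yaw',yaw,'sizes',*(np.linalg.norm(x) for x in (l2-l1,r2-r1,s1-s2,f1-f2)))
    print(' lat',[float(x@v) for x in ((l1+r1)/2,(l2+r2)/2,(s1+s2)/2,(f1+f2)/2)],'along',[float(x@u) for x in (m1,m2,(s1+s2)/2,(f1+f2)/2)])
    seat=(f1+f2)/2@u+.057; print(' seat',seat*u+np.mean([m1@v,m2@v,(s1+s2)/2@v])*v, 'stopouter',(s1+s2)/2)
rep('wrist',W(347,257),W(465,344),W(190,398),W(310,478),W(517,357),W(338,508),W(262,160),W(65,345))
rep('top',T(410,207),T(437,118),T(532,235),T(551,147),T(433,88),T(570,125),T(382,270),T(530,308))
E
```

```text
wrist rails -13.793586411650109 -13.905280940475475 stop -13.570246208718359 mids -13.849656957569296 yaw -13.75637118694798 sizes 0.04568054201826109 0.04604727652606785 0.07000477216495073 0.0761896447993245
 lat [0.08669544428291433, 0.08662077130989837, 0.08794606255505277, 0.08623233165632074] along [0.5603958246954545, 0.6062596513916753, 0.6210322677276171, 0.5228950973523901]
 seat [ 0.584  -0.0533] stopouter [ 0.6241 -0.0623]
top rails -15.81455778438569 -11.615335999765115 stop -14.387331018458084 mids -13.751010202355959 yaw -13.939074934202964 sizes 0.047788641648332825 0.04617541960579708 0.07218678874859068 0.07681333385067442
 lat [0.08981941166266146, 0.08997351929629498, 0.08966975807692754, 0.08842169401104698] along [0.560504173747544, 0.6074544190237386, 0.6214481978912975, 0.5251399547248796]
 seat [ 0.5866 -0.0531] stopouter [ 0.6247 -0.0627]
```

Request:
jog_arm([
  {"hand":1,"x":0,"y":0,"z":-0.03,"rx":0,"ry":0,"rz":0},
  {"hand":1,"x":0,"y":0,"z":-0.03,"rx":0,"ry":0,"rz":0},
  {"hand":1,"x":0,"y":0,"z":-0.03,"rx":0,"ry":0,"rz":0},
  {"hand":1,"x":0,"y":0,"z":-0.03,"rx":0,"ry":0,"rz":0},
  {"hand":1,"x":0,"y":0,"z":-0.03,"rx":0,"ry":0,"rz":0},
  {"hand":1,"x":0,"y":0,"z":-0.03,"rx":0,"ry":0,"rz":0},
  {"hand":1,"x":0,"y":0,"z":-0.03,"rx":0,"ry":0,"rz":0},
  {"hand":1,"x":0,"y":0,"z":-0.03,"rx":0,"ry":0,"rz":0},
])

```text
clock: 3.53
eef_pos: [0.4312, 0.1103, 0.1635]
eef_rot: [-3.142, 0.0, 0.48]
ft_force: [-0.7, -0.2, -5.8]
gripper_width: 0.347
```

```bash
sed -i 's/if abs(v)>.002\]/]/' h.py; python3 -c "
from h import *
print(robot.observe()['ft_force'],robot.observe()['gripper_width'])
plan([.4855,-.0272,.163],-13.8,8,1)"
```

```text
[-0.6769 -0.1735 -5.7826] 0.34671905305848344
turn deg [ 0.0047  0.0159 41.2843] shift [ 0.0543 -0.1375 -0.0005]
{"hand":1,"x":-0.016,"y":0.153,"z":0.000,"rx":0.000,"ry":0.000,"rz":0.860},
{"hand":1,"x":-0.002,"y":0.154,"z":0.000,"rx":0.000,"ry":0.000,"rz":0.860},
{"hand":1,"x":0.012,"y":0.154,"z":0.000,"rx":0.000,"ry":0.000,"rz":0.860},
{"hand":1,"x":0.025,"y":0.152,"z":0.000,"rx":0.000,"ry":0.000,"rz":0.860},
{"hand":1,"x":0.039,"y":0.149,"z":0.000,"rx":0.000,"ry":0.000,"rz":0.860},
{"hand":1,"x":0.052,"y":0.145,"z":0.000,"rx":0.000,"ry":0.000,"rz":0.860},
{"hand":1,"x":0.065,"y":0.140,"z":0.000,"rx":0.000,"ry":0.000,"rz":0.860},
{"hand":1,"x":0.077,"y":0.133,"z":0.000,"rx":0.000,"ry":0.000,"rz":0.860}
```

Lifted: about 5 N of load, close to 0.47 kg.

Request:
jog_arm([
  {"hand":1,"x":-0.016,"y":0.153,"z":0,"rx":0,"ry":0,"rz":0.86},
  {"hand":1,"x":-0.002,"y":0.154,"z":0,"rx":0,"ry":0,"rz":0.86},
  {"hand":1,"x":0.012,"y":0.154,"z":0,"rx":0,"ry":0,"rz":0.86},
  {"hand":1,"x":0.025,"y":0.152,"z":0,"rx":0,"ry":0,"rz":0.86},
  {"hand":1,"x":0.039,"y":0.149,"z":0,"rx":0,"ry":0,"rz":0.86},
  {"hand":1,"x":0.052,"y":0.145,"z":0,"rx":0,"ry":0,"rz":0.86},
  {"hand":1,"x":0.065,"y":0.14,"z":0,"rx":0,"ry":0,"rz":0.86},
  {"hand":1,"x":0.077,"y":0.133,"z":0,"rx":0,"ry":0,"rz":0.86},
])

```text
clock: 4.2
eef_pos: [0.4857, -0.0279, 0.1633]
eef_rot: [-3.141, 0.0, -0.245]
ft_force: [-0.0, 0.4, -5.1]
gripper_width: 0.346
```

```bash
python3 - <<'E'
from h import *
o=robot.observe(); print(o['clock'],o['eef_pos'],o['eef_rot'],o['q'],o['ft_force'],o['gripper_width'])
i=grab_frame('wrist'); np.save('pics/w3.npy',i); cv2.imwrite('pics/w3.png',cv2.resize(i[:,:,::-1],(800,600),interpolation=cv2.INTER_CUBIC))
E
```

```text
4.2 [ 0.4857 -0.0279  0.1633] [-3.1413  0.0003 -0.2449] [-0.3292  0.4941  0.4974  1.9807 -0.3395  0.7483  0.1251] [-0.009   0.423  -5.0565] 0.3461984827761458
```

View pics/w3.png

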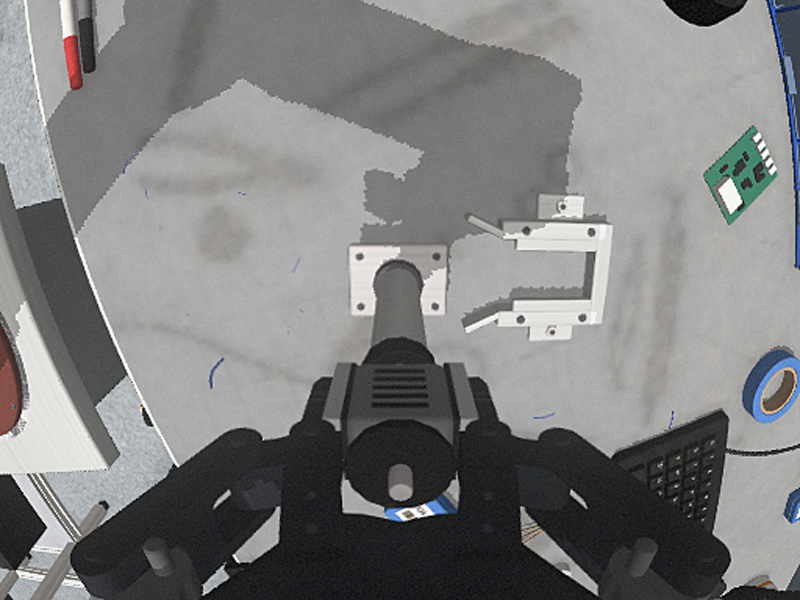

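The mast hangs upright with its foot squared to the shoe. Foot screws are near (359,257), (437,257), (432,307) and (360,307). Shoe screws are near (526,231), (593,231), (520,319) and (583,318).

```bash
python3 - <<'E'
from h import *
i=np.load('pics/w3.npy'); g=i.mean(2); k=.64
p=(np.array([.4857,-.0279,.1633]),np.array([-3.1413,.0003,-.2449]))
def spot(a,b,r=4):
    u,v=int(round(a*k)),int(round(b*k)); w=g[v-r:v+r+1,u-r:u+r+1]; m=np.clip(np.median(w)*.8-w,0,None)
    Y,X=np.mgrid[-r:r+1,-r:r+1]; return u+(m*X).sum()/m.sum(), v+(m*Y).sum()/m.sum()
zf=.008+.029
ang=lambda d:np.degrees(np.arctan2(d[1],d[0]))
F=[onz('wrist',*spot(*q),zf,p)[:2] for q in ((359,257),(437,257),(432,307),(360,307))]
S=[onz('wrist',*spot(*q),.018,p)[:2] for q in ((526,231),(593,231),(520,319),(583,318))]
yaw=(ang(S[1]-S[0])+ang(S[3]-S[2]))/2; y=np.radians(yaw); u=np.array([np.cos(y),np.sin(y)]); v=np.array([-u[1],u[0]])
print('shoe yaw',ang(S[1]-S[0]),ang(S[3]-S[2]),'foot yaw',ang(F[1]-F[0]),ang(F[2]-F[3]))
print('foot dims',np.linalg.norm(F[0]-F[1]),np.linalg.norm(F[3]-F[2]),np.linalg.norm(F[0]-F[3]),np.linalg.norm(F[1]-F[2]))
f=np.mean(F,0); print('foot',f,f@u,f@v,'shoe lat',[(S[0]+S[2])/2@v,(S[1]+S[3])/2@v],'along',[s@u for s in S],'width',(S[0]-S[2])@v)
st=onz('wrist',612*k,270*k,.018,p)[:2]; ti=[onz('wrist',a*k,b*k,.018,p)[:2] for a,b in((466,216),(465,330))]
print('stop outer',st@u,'tips',[(t@u,t@v) for t in ti])
E
```

```text
shoe yaw -13.7590998090175 -13.472782283823959 foot yaw -14.104388747544192 -13.976316972312523
foot dims 0.04557321753120617 0.04567845809893786 0.03168561071845149 0.031583236738630636
foot [ 0.485  -0.0273] 0.4778006612094974 0.08760291862732558 shoe lat [np.float64(0.08537648729926292), np.float64(0.08537606475678364)] along [np.float64(0.5603247081163354), np.float64(0.6063616136026705), np.float64(0.5607820698163368), np.float64(0.6064807515026435)] width 0.06127636706407955
stop outer 0.6256239976119957 tips [(np.float64(0.5210781703539621), np.float64(0.1243690897637865)), (np.float64(0.5229506192758432), np.float64(0.047149470867493506))]
```

Request:
jog_arm([
  {"hand":1,"x":0,"y":0.018,"z":0.03,"rx":0,"ry":0,"rz":-0.05},
  {"hand":1,"x":0,"y":0,"z":0.03,"rx":0,"ry":0,"rz":0},
  {"hand":1,"x":0,"y":0,"z":0.03,"rx":0,"ry":0,"rz":0},
  {"hand":1,"x":0,"y":0,"z":0.03,"rx":0,"ry":0,"rz":0},
  {"hand":1,"x":0,"y":0,"z":0.03,"rx":0,"ry":0,"rz":0},
  {"hand":1,"x":0,"y":0,"z":0.03,"rx":0,"ry":0,"rz":0},
  {"hand":1,"x":0,"y":0,"z":0.03,"rx":0,"ry":0,"rz":0},
  {"hand":1,"x":0,"y":0,"z":0.025,"rx":0,"ry":0,"rz":0},
])

```text
clock: 4.92
eef_pos: [0.485, -0.0291, 0.135]
eef_rot: [-3.141, 0.001, -0.235]
ft_force: [-6.4, 2.3, 30.1]
gripper_width: 0.343
```

The foot is pressing on the bench with 30 N, so I'll back off about 0.8 mm and start sliding.

Request:
jog_arm([
  {"hand":1,"x":0,"y":0,"z":-0.004,"rx":0,"ry":0,"rz":0},
  {"hand":1,"x":0,"y":0,"z":-0.003,"rx":0,"ry":0,"rz":0},
  {"hand":1,"x":0,"y":0,"z":0,"rx":0,"ry":0,"rz":0},
  {"hand":1,"x":0.02,"y":0,"z":0,"rx":0,"ry":0,"rz":0},
  {"hand":1,"x":0.02,"y":0,"z":0,"rx":0,"ry":0,"rz":0},
  {"hand":1,"x":0.02,"y":0,"z":0,"rx":0,"ry":0,"rz":0},
  {"hand":1,"x":0.02,"y":0,"z":0,"rx":0,"ry":0,"rz":0},
  {"hand":1,"x":0.02,"y":0,"z":0,"rx":0,"ry":0,"rz":0},
])

```text
clock: 5.58
eef_pos: [0.497, -0.0323, 0.1359]
eef_rot: [3.142, -0.0, -0.236]
ft_force: [-0.7, 0.2, -0.2]
gripper_width: 0.344
```

Request:
jog_arm([
  {"hand":1,"x":0.045,"y":0,"z":0,"rx":0,"ry":0,"rz":0},
  {"hand":1,"x":0.045,"y":0,"z":0,"rx":0,"ry":0,"rz":0},
  {"hand":1,"x":0.045,"y":0,"z":0,"rx":0,"ry":0,"rz":0},
  {"hand":1,"x":0.045,"y":0,"z":0,"rx":0,"ry":0,"rz":0},
  {"hand":1,"x":0.045,"y":0,"z":0,"rx":0,"ry":0,"rz":0},
  {"hand":1,"x":0.045,"y":0,"z":0,"rx":0,"ry":0,"rz":0},
  {"hand":1,"x":0.045,"y":0,"z":0,"rx":0,"ry":0,"rz":0},
  {"hand":1,"x":0.045,"y":0,"z":0,"rx":0,"ry":0,"rz":0},
])

```text
clock: 6.25
eef_pos: [0.5392, -0.0424, 0.1358]
eef_rot: [3.141, 0.0, -0.236]
ft_force: [-1.4, 0.1, -0.4]
gripper_width: 0.345
```

Request:
jog_arm([
  {"hand":1,"x":0.04,"y":0,"z":0,"rx":0,"ry":0,"rz":0},
  {"hand":1,"x":0.04,"y":0,"z":0,"rx":0,"ry":0,"rz":0},
  {"hand":1,"x":0.04,"y":0,"z":0,"rx":0,"ry":0,"rz":0},
  {"hand":1,"x":0.04,"y":0,"z":0,"rx":0,"ry":0,"rz":0},
  {"hand":1,"x":0.04,"y":0,"z":0,"rx":0,"ry":0,"rz":0},
  {"hand":1,"x":0.04,"y":0,"z":0,"rx":0,"ry":0,"rz":0},
  {"hand":1,"x":0.04,"y":0,"z":0,"rx":0,"ry":0,"rz":0},
  {"hand":1,"x":0.04,"y":0,"z":0,"rx":0,"ry":0,"rz":0},
])

```text
clock: 6.92
eef_pos: [0.5764, -0.0513, 0.1358]
eef_rot: [3.142, 0.0, -0.236]
ft_force: [-1.3, 0.4, -1.3]
gripper_width: 0.344
```

Request:
jog_arm([
  {"hand":1,"x":0.014,"y":0,"z":0,"rx":0,"ry":0,"rz":0},
  {"hand":1,"x":0.014,"y":0,"z":0,"rx":0,"ry":0,"rz":0},
  {"hand":1,"x":0.014,"y":0,"z":0,"rx":0,"ry":0,"rz":0},
  {"hand":1,"x":0.014,"y":0,"z":0,"rx":0,"ry":0,"rz":0},
  {"hand":1,"x":0,"y":0,"z":0,"rx":0,"ry":0,"rz":0},
  {"hand":1,"x":0,"y":0,"z":0,"rx":0,"ry":0,"rz":0},
  {"hand":1,"x":0,"y":0,"z":0,"rx":0,"ry":0,"rz":0},
  {"hand":1,"x":0,"y":0,"z":0,"rx":0,"ry":0,"rz":0},
])

```text
clock: 7.58
eef_pos: [0.5828, -0.0529, 0.1359]
eef_rot: [3.142, -0.001, -0.236]
ft_force: [0.2, 0.5, -2.0]
gripper_width: 0.344
```

Request:
jog_arm([
  {"hand":1,"x":0.006,"y":0,"z":0,"rx":0,"ry":0,"rz":0},
  {"hand":1,"x":0.006,"y":0,"z":0,"rx":0,"ry":0,"rz":0},
  {"hand":1,"x":0.006,"y":0,"z":0,"rx":0,"ry":0,"rz":0},
  {"hand":1,"x":0,"y":0,"z":0,"rx":0,"ry":0,"rz":0},
  {"hand":1,"x":0,"y":0,"z":0,"rx":0,"ry":0,"rz":0},
  {"hand":1,"x":0,"y":0,"z":0,"rx":0,"ry":0,"rz":0},
  {"hand":1,"x":0,"y":0,"z":0,"rx":0,"ry":0,"rz":0},
  {"hand":1,"x":0,"y":0,"z":0,"rx":0,"ry":0,"rz":0},
])

```text
clock: 8.25
eef_pos: [0.5846, -0.0533, 0.1357]
eef_rot: [3.142, 0.0, -0.236]
ft_force: [-0.7, -0.0, -1.9]
gripper_width: 0.339
```

Request:
jog_arm([
  {"hand":1,"x":0.006,"y":0,"z":0,"rx":0,"ry":0,"rz":0},
  {"hand":1,"x":0.006,"y":0,"z":0,"rx":0,"ry":0,"rz":0},
  {"hand":1,"x":0.006,"y":0,"z":0,"rx":0,"ry":0,"rz":0},
  {"hand":1,"x":0,"y":0,"z":0,"rx":0,"ry":0,"rz":0},
  {"hand":1,"x":0,"y":0,"z":0,"rx":0,"ry":0,"rz":0},
  {"hand":1,"x":0,"y":0,"z":0,"rx":0,"ry":0,"rz":0},
  {"hand":1,"x":0,"y":0,"z":0,"rx":0,"ry":0,"rz":0},
  {"hand":1,"x":0,"y":0,"z":0,"rx":0,"ry":0,"rz":0},
])

```text
clock: 8.92
eef_pos: [0.5861, -0.0536, 0.1355]
eef_rot: [3.142, 0.002, -0.235]
ft_force: [-3.7, 0.1, -0.7]
gripper_width: 0.344
```

Request:
jog_arm([
  {"hand":1,"x":0.006,"y":0,"z":0,"rx":0,"ry":0,"rz":0},
  {"hand":1,"x":0.006,"y":0,"z":0,"rx":0,"ry":0,"rz":0},
  {"hand":1,"x":0.004,"y":0,"z":0,"rx":0,"ry":0,"rz":0},
  {"hand":1,"x":0,"y":0,"z":0,"rx":0,"ry":0,"rz":0},
  {"hand":1,"x":0,"y":0,"z":0,"rx":0,"ry":0,"rz":0},
  {"hand":1,"x":0,"y":0,"z":0,"rx":0,"ry":0,"rz":0},
  {"hand":1,"x":0,"y":0,"z":0,"rx":0,"ry":0,"rz":0},
  {"hand":1,"x":0,"y":0,"z":0,"rx":0,"ry":0,"rz":0},
])

```text
clock: 9.58
eef_pos: [0.5867, -0.0538, 0.1356]
eef_rot: [-3.141, 0.005, -0.235]
ft_force: [-6.2, 1.2, 1.7]
gripper_width: 0.347
```

```bash
python3 - <<'E'
from h import *
o=robot.observe(); print(o['clock'],o['eef_pos'],o['eef_rot'],o['q'],o['ft_force'],o['torque'],o['gripper_width'])
i=grab_frame('wrist'); np.save('pics/w4.npy',i); cv2.imwrite('pics/w4.png',cv2.resize(i[130:330,190:360,::-1],None,fx=3,fy=3,interpolation=cv2.INTER_CUBIC))
E
```

```text
9.5833 [ 0.5867 -0.0538  0.1356] [-3.1413  0.0049 -0.2354] [-0.2238  0.6676  0.4578  1.7231 -0.3759  0.844   0.1677] [-6.2316  1.1897  1.6923] [0.4343 1.7874 0.0757] 0.3469917594887615
```

View pics/w4.png

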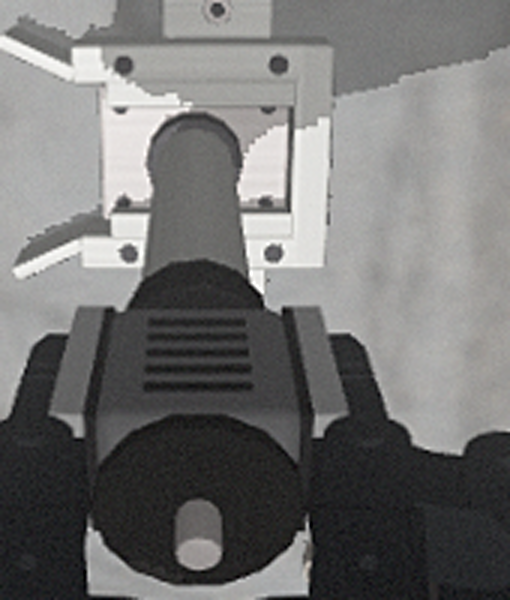

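The foot is under both lips with its front edge at the stop (crop x≈292), and the boss is in the gap. I'll check the gap numerically.

```bash
python3 - <<'E'
from h import *
p=(np.array([.5867,-.0538,.1356]),np.array([-3.1413,.0049,-.2354]))
W=lambda a,b,z:onz('wrist',190+a/3-.3,130+b/3-.3,z,p)[:2]
y=np.radians(-13.6);u=np.array([np.cos(y),np.sin(y)]);v=np.array([-u[1],u[0]])
for n,a,b,z in (('shoe',124,64,.018),('shoe',279,65,.018),('shoe',129,253,.018),('shoe',273,254,.018),('foot',120,107,.008),('foot',267,107,.008),('foot',123,203,.008),('foot',265,203,.008),('footback',104,160,.008),('footfront?',290,160,.008),('stop',294,160,.018)):
    w=W(a,b,z);print(n,w@u,w@v)
E
```

```text
shoe 0.5608594745214266 0.11569433126835266
shoe 0.6068462594993513 0.11547029877165244
shoe 0.5609428980559732 0.05485563376910679
shoe 0.6066701318851664 0.05460408607544051
foot 0.5584425110505519 0.09999882849624504
foot 0.6042935672966432 0.1000597683955359
foot 0.5585886265332561 0.06808936045067944
foot 0.6044141767005997 0.06818794161361522
footback 0.5528964737055482 0.08264215949542887
footfront? 0.612030401638835 0.08275017827180571
stop 0.6122144607840683 0.08590972703145623
```

Foot centre is at along 0.5814 and its front edge sits within 0.8 mm of the stop, so it is home. I'll relieve the push, open, and then turn 90° around the head, which the open jaws clear.

Request:
jog_arm([
  {"hand":1,"x":-0.008,"y":0,"z":0,"rx":0,"ry":0,"rz":0},
  {"hand":1,"x":-0.006,"y":0,"z":0,"rx":0,"ry":0,"rz":0},
  {"hand":1,"x":0,"y":0,"z":0,"rx":0,"ry":0,"rz":0},
  {"hand":0,"x":0,"y":0,"z":0,"rx":0,"ry":0,"rz":0},
  {"hand":0,"x":0,"y":0,"z":0,"rx":0,"ry":0,"rz":0},
  {"hand":0,"x":0,"y":0,"z":0,"rx":0,"ry":0,"rz":0},
  {"hand":0,"x":0,"y":0,"z":0,"rx":0,"ry":0,"rz":0},
  {"hand":0,"x":0,"y":0,"z":0,"rx":0,"ry":0,"rz":0},
])

```text
clock: 10.3
eef_pos: [0.5882, -0.0542, 0.1363]
eef_rot: [3.142, -0.003, -0.236]
ft_force: [0.1, 0.1, 0.5]
gripper_width: 0.999
```

```bash
python3 - <<'E'
from h import *
o=robot.observe(); p=(o['eef_pos'],o['eef_rot']); print(o['clock'],*p,o['ft_force'],o['gripper_width'])
i=grab_frame('wrist'); np.save('pics/w5.npy',i); g=i.mean(2); k=.64
cv2.imwrite('pics/w5.png',cv2.resize(i[130:330,190:360,::-1],None,fx=3,fy=3,interpolation=cv2.INTER_CUBIC))
E
```

```text
10.3 [ 0.5882 -0.0542  0.1363] [ 3.1415 -0.0029 -0.2356] [0.0894 0.0579 0.4612] 0.9992179584077767
```

View pics/w5.png

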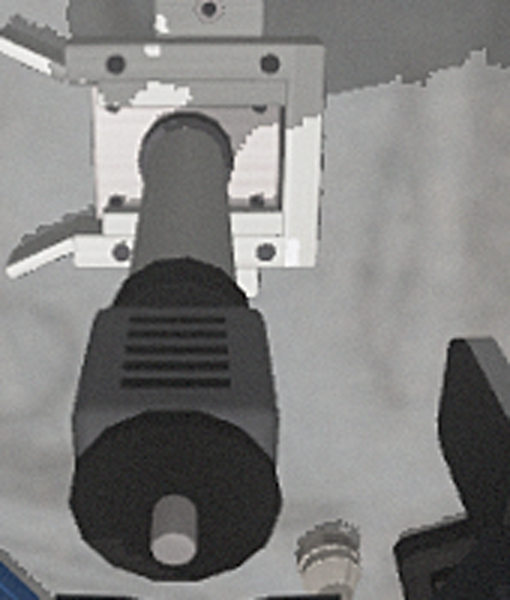

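The foot is still at the stop, and the free mast stands upright with its stud at (174,548) in the crop. I'll compute where to centre before turning.

```bash
python3 - <<'E'
from h import *
o=robot.observe(); p=(o['eef_pos'],o['eef_rot']); print(p)
W=lambda a,b,z:onz('wrist',190+a/3-.3,130+b/3-.3,z,p)[:2]
y=p[1][2];u=np.array([np.cos(y),np.sin(y)]);v=np.array([-u[1],u[0]])
s=W(174,548,.188); f=np.mean([W(111,107,.008),W(260,107,.008),W(115,203,.008),W(258,203,.008)],0)
h=[W(290,160,.018)@u]
for q in (s,f,p[0][:2]): print(q,q@u,q@v)
print('stop',h)
E
```

```text
(array([ 0.5879, -0.0541,  0.1362]), array([ 3.1415, -0.0021, -0.2357]))
[ 0.5849 -0.0537] 0.5812974256970425 0.08440704138308305
[ 0.5845 -0.0552] 0.5812315596256225 0.08283146982513716
[ 0.5879 -0.0541] 0.5842720106750655 0.08463255208499264
stop [np.float64(0.6132604839026831)]
```

Request:
jog_arm([
  {"hand":0,"x":-0.025,"y":0.01,"z":0,"rx":0,"ry":0,"rz":0},
  {"hand":0,"x":0,"y":0,"z":0,"rx":0,"ry":0,"rz":-0.9},
  {"hand":0,"x":0,"y":0,"z":0,"rx":0,"ry":0,"rz":-0.9},
  {"hand":0,"x":0,"y":0,"z":0,"rx":0,"ry":0,"rz":-0.9},
  {"hand":0,"x":0,"y":0,"z":0,"rx":0,"ry":0,"rz":-0.9},
  {"hand":0,"x":0,"y":0,"z":0,"rx":0,"ry":0,"rz":-0.9},
  {"hand":0,"x":0,"y":0,"z":0,"rx":0,"ry":0,"rz":-0.9},
  {"hand":0,"x":0,"y":0,"z":0,"rx":0,"ry":0,"rz":-0.9},
])

```text
clock: 11.02
eef_pos: [0.5837, -0.0546, 0.1359]
eef_rot: [3.141, -0.0, 0.429]
ft_force: [0.9, 0.9, -0.1]
gripper_width: 0.999
```

Request:
jog_arm([
  {"hand":0,"x":0,"y":0,"z":0,"rx":0,"ry":0,"rz":-0.98},
  {"hand":0,"x":0,"y":0,"z":0,"rx":0,"ry":0,"rz":-0.98},
  {"hand":0,"x":0,"y":0,"z":0,"rx":0,"ry":0,"rz":-0.98},
  {"hand":0,"x":0,"y":0,"z":0,"rx":0,"ry":0,"rz":-0.98},
  {"hand":0,"x":0,"y":0,"z":0,"rx":0,"ry":0,"rz":-0.98},
  {"hand":0,"x":0,"y":0,"z":0,"rx":0,"ry":0,"rz":-0.98},
  {"hand":0,"x":0,"y":0,"z":0,"rx":0,"ry":0,"rz":-0.98},
  {"hand":0,"x":0,"y":0,"z":0,"rx":0,"ry":0,"rz":-0.98},
])

```text
clock: 11.68
eef_pos: [0.5837, -0.0547, 0.1359]
eef_rot: [3.141, 0.0, 1.25]
ft_force: [-0.8, -0.7, -0.0]
gripper_width: 0.996
```

```bash
python3 - <<'E'
from h import *
o=robot.observe(); p=(o['eef_pos'],o['eef_rot']); print(o['clock'],*p,np.degrees(p[1][2]),o['ft_force'],o['q'])
y=np.radians(-13.6);u=np.array([np.cos(y),np.sin(y)]);v=np.array([-u[1],u[0]]);print(p[0][:2]@u,p[0][:2]@v)
E
```

```text
11.6833 [ 0.5837 -0.0547  0.1359] [3.1412 0.0003 1.2499] 71.61154310811344 [-0.8031 -0.7423 -0.0405] [ 0.0365  0.6218  0.0309  1.7272 -0.0247  0.7926  1.3288]
0.5801751532762035 0.0841136997838481
```

Request:
jog_arm([
  {"hand":0,"x":0,"y":0.009,"z":0,"rx":0,"ry":0,"rz":-0.8},
  {"hand":0,"x":0,"y":0,"z":0,"rx":0,"ry":0,"rz":0},
  {"hand":1,"x":0,"y":0,"z":0,"rx":0,"ry":0,"rz":0},
  {"hand":1,"x":0,"y":0,"z":0,"rx":0,"ry":0,"rz":0},
  {"hand":1,"x":0,"y":0,"z":0,"rx":0,"ry":0,"rz":0},
  {"hand":1,"x":0,"y":0,"z":0,"rx":0,"ry":0,"rz":0},
  {"hand":1,"x":0,"y":0,"z":0,"rx":0,"ry":0,"rz":0},
  {"hand":1,"x":0,"y":0,"z":0,"rx":0,"ry":0,"rz":0},
])

```text
clock: 12.35
eef_pos: [0.5847, -0.055, 0.1359]
eef_rot: [-3.142, 0.001, 1.328]
ft_force: [-0.3, -2.0, 0.8]
gripper_width: 0.324
```

Request:
jog_arm([
  {"hand":1,"x":0,"y":0,"z":0,"rx":0,"ry":0,"rz":0},
  {"hand":1,"x":0,"y":0,"z":0,"rx":0,"ry":0,"rz":0},
  {"hand":1,"x":0,"y":0,"z":0,"rx":0,"ry":0,"rz":0},
  {"hand":1,"x":0,"y":0,"z":0,"rx":0,"ry":0,"rz":0},
  {"hand":1,"x":0,"y":0,"z":0,"rx":0,"ry":0,"rz":0},
  {"hand":1,"x":0,"y":0,"z":0,"rx":0,"ry":0,"rz":0},
  {"hand":1,"x":0,"y":0,"z":0,"rx":0,"ry":0,"rz":0},
  {"hand":1,"x":0,"y":0,"z":0,"rx":0,"ry":0,"rz":0},
])

```text
clock: 13.02
eef_pos: [0.5847, -0.0549, 0.1359]
eef_rot: [-3.142, 0.0, 1.329]
ft_force: [-0.9, -1.5, 2.7]
gripper_width: 0.319
```

Pinched at about 28 mm, so the button is pressed. I'll raise gently first and watch the force.

Request:
jog_arm([
  {"hand":1,"x":0,"y":0,"z":-0.02,"rx":0,"ry":0,"rz":0},
  {"hand":1,"x":0,"y":0,"z":-0.02,"rx":0,"ry":0,"rz":0},
  {"hand":1,"x":0,"y":0,"z":-0.02,"rx":0,"ry":0,"rz":0},
  {"hand":1,"x":0,"y":0,"z":-0.02,"rx":0,"ry":0,"rz":0},
  {"hand":1,"x":0,"y":0,"z":-0.02,"rx":0,"ry":0,"rz":0},
  {"hand":1,"x":0,"y":0,"z":-0.02,"rx":0,"ry":0,"rz":0},
  {"hand":1,"x":0,"y":0,"z":-0.02,"rx":0,"ry":0,"rz":0},
  {"hand":1,"x":0,"y":0,"z":-0.02,"rx":0,"ry":0,"rz":0},
])

```text
clock: 13.68
eef_pos: [0.5847, -0.0544, 0.1552]
eef_rot: [-3.141, -0.0, 1.329]
ft_force: [-0.1, 0.0, -1.8]
gripper_width: 0.321
```

Request:
jog_arm([
  {"hand":1,"x":0,"y":0,"z":-0.045,"rx":0,"ry":0,"rz":0},
  {"hand":1,"x":0,"y":0,"z":-0.045,"rx":0,"ry":0,"rz":0},
  {"hand":1,"x":0,"y":0,"z":-0.045,"rx":0,"ry":0,"rz":0},
  {"hand":1,"x":0,"y":0,"z":-0.045,"rx":0,"ry":0,"rz":0},
  {"hand":1,"x":0,"y":0,"z":-0.045,"rx":0,"ry":0,"rz":0},
  {"hand":1,"x":0,"y":0,"z":-0.045,"rx":0,"ry":0,"rz":0},
  {"hand":1,"x":0,"y":0,"z":-0.045,"rx":0,"ry":0,"rz":0},
  {"hand":1,"x":0,"y":0,"z":-0.045,"rx":0,"ry":0,"rz":0},
])

```text
clock: 14.35
eef_pos: [0.5847, -0.0544, 0.1987]
eef_rot: [-3.141, -0.0, 1.329]
ft_force: [-0.8, 0.8, -2.1]
gripper_width: 0.325
```

Request:
jog_arm([
  {"hand":1,"x":0,"y":0,"z":-0.024,"rx":0,"ry":0,"rz":0},
  {"hand":1,"x":0,"y":0,"z":-0.024,"rx":0,"ry":0,"rz":0},
  {"hand":1,"x":0,"y":0,"z":-0.024,"rx":0,"ry":0,"rz":0},
  {"hand":1,"x":0,"y":0,"z":-0.024,"rx":0,"ry":0,"rz":0},
  {"hand":1,"x":0,"y":0,"z":-0.024,"rx":0,"ry":0,"rz":0},
  {"hand":1,"x":0,"y":0,"z":-0.024,"rx":0,"ry":0,"rz":0},
  {"hand":1,"x":0,"y":0,"z":-0.024,"rx":0,"ry":0,"rz":0},
  {"hand":1,"x":0,"y":0,"z":-0.024,"rx":0,"ry":0,"rz":0},
])

```text
clock: 15.02
eef_pos: [0.5849, -0.0545, 0.2215]
eef_rot: [3.142, -0.0, 1.329]
ft_force: [-0.7, 1.9, -1.5]
gripper_width: 0.32
```

```bash
python3 - <<'E'
from h import *
o=robot.observe(); print(o['clock'],o['eef_pos'],o['ft_force'],o['gripper_width'])
i=grab_frame('side'); np.save('pics/s2.npy',i)
cv2.imwrite('pics/s2.png',cv2.resize(i[90:270,170:300,::-1],None,fx=3.3,fy=3.3,interpolation=cv2.INTER_CUBIC))
E
```

```text
15.0167 [ 0.5849 -0.0545  0.2215] [-0.6977  1.8525 -1.4686] 0.3197846156460454
```

View pics/s2.png

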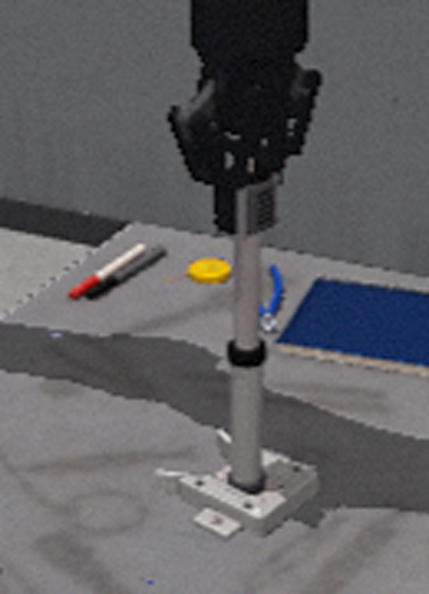

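The inner tube is well out (85.6 mm raised), the head is gripped and the foot is still in the shoe. I'll creep up to the second stop.

Request:
jog_arm([
  {"hand":1,"x":0,"y":0,"z":-0.01,"rx":0,"ry":0,"rz":0},
  {"hand":1,"x":0,"y":0,"z":-0.01,"rx":0,"ry":0,"rz":0},
  {"hand":1,"x":0,"y":0,"z":-0.01,"rx":0,"ry":0,"rz":0},
  {"hand":1,"x":0,"y":0,"z":-0.005,"rx":0,"ry":0,"rz":0},
  {"hand":1,"x":0,"y":0,"z":-0.004,"rx":0,"ry":0,"rz":0},
  {"hand":1,"x":0,"y":0,"z":0,"rx":0,"ry":0,"rz":0},
  {"hand":1,"x":0,"y":0,"z":0,"rx":0,"ry":0,"rz":0},
  {"hand":1,"x":0,"y":0,"z":0,"rx":0,"ry":0,"rz":0},
])

```text
clock: 15.73
eef_pos: [0.5848, -0.0548, 0.2259]
eef_rot: [-3.142, 0.0, 1.329]
ft_force: [-0.1, 0.7, -1.2]
gripper_width: 0.323
```

Request:
jog_arm([
  {"hand":1,"x":0,"y":0,"z":-0.004,"rx":0,"ry":0,"rz":0},
  {"hand":1,"x":0,"y":0,"z":-0.004,"rx":0,"ry":0,"rz":0},
  {"hand":1,"x":0,"y":0,"z":-0.004,"rx":0,"ry":0,"rz":0},
  {"hand":1,"x":0,"y":0,"z":0,"rx":0,"ry":0,"rz":0},
  {"hand":1,"x":0,"y":0,"z":0,"rx":0,"ry":0,"rz":0},
  {"hand":1,"x":0,"y":0,"z":0,"rx":0,"ry":0,"rz":0},
  {"hand":1,"x":0,"y":0,"z":0,"rx":0,"ry":0,"rz":0},
  {"hand":1,"x":0,"y":0,"z":0,"rx":0,"ry":0,"rz":0},
])

```text
clock: 16.4
eef_pos: [0.5847, -0.0548, 0.2272]
eef_rot: [-3.141, 0.0, 1.329]
ft_force: [0.4, -0.2, -5.4]
gripper_width: 0.323
```

The force is now about the whole mast's weight, so the stop is reached and the foot may be just lifting off. I'll ease down slightly until the foot's weight is back on the bench.

Request:
jog_arm([
  {"hand":1,"x":0,"y":0,"z":0.003,"rx":0,"ry":0,"rz":0},
  {"hand":1,"x":0,"y":0,"z":0.002,"rx":0,"ry":0,"rz":0},
  {"hand":1,"x":0,"y":0,"z":0,"rx":0,"ry":0,"rz":0},
  {"hand":1,"x":0,"y":0,"z":0,"rx":0,"ry":0,"rz":0},
  {"hand":1,"x":0,"y":0,"z":0,"rx":0,"ry":0,"rz":0},
  {"hand":1,"x":0,"y":0,"z":0,"rx":0,"ry":0,"rz":0},
  {"hand":1,"x":0,"y":0,"z":0,"rx":0,"ry":0,"rz":0},
  {"hand":1,"x":0,"y":0,"z":0,"rx":0,"ry":0,"rz":0},
])

```text
clock: 17.07
eef_pos: [0.5848, -0.0547, 0.2267]
eef_rot: [-3.141, 0.0, 1.329]
ft_force: [-0.8, 0.1, -5.3]
gripper_width: 0.321
```

```bash
python3 - <<'E'
from h import *
for k in range(6):
    i=grab_frame('wrist'); o=robot.observe(); print(o['clock'],o['eef_pos'],o['ft_force'],o['gripper_width'])
j=grab_frame('top'); np.save('pics/w6.npy',i)
a=cv2.resize(i[130:280,190:330,::-1],(560,600),interpolation=cv2.INTER_CUBIC)
cv2.imwrite('pics/w6.png',a)
d=cv2.absdiff(j,np.load('pics/top0.npy')).max(2)
for n,(c,r) in dict(pot=(208,133),box=(333,229),reel=(157,249),nozzle=(329,181),cutters=(170,225)).items(): print(n,(d[r-14:r+14,c-16:c+16]>50).sum())
E
```

```text
17.1167 [ 0.5848 -0.0547  0.2267] [-0.5419  0.618  -5.5473] 0.3218369039495219
17.1667 [ 0.5848 -0.0547  0.2268] [-0.0788 -0.0186 -4.7832] 0.3207090411118517
17.2167 [ 0.5848 -0.0547  0.2268] [ 0.2696  0.1354 -5.0972] 0.3216029169639831
17.2667 [ 0.5848 -0.0546  0.2267] [ 0.7052  0.1702 -5.1789] 0.32062152033406044
17.3167 [ 0.5848 -0.0547  0.2267] [ 0.1848 -0.1353 -5.6386] 0.3223673280885468
17.3667 [ 0.5848 -0.0547  0.2267] [-0.1615 -0.285  -5.4953] 0.3252407410669868
pot 0
box 0
reel 0
nozzle 0
cutters 0
```

View pics/w6.png

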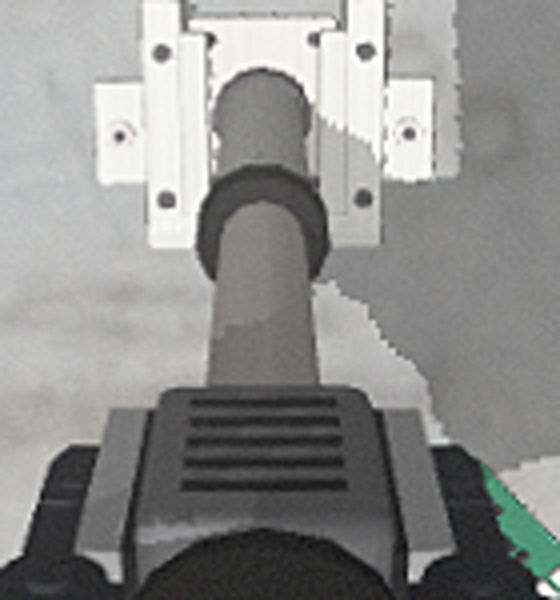

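Bystanders are unchanged, and the foot is still between the rails with the inner tube out. The full weight still hangs on the gripper, so I'll ease down further.

Request:
jog_arm([
  {"hand":1,"x":0,"y":0,"z":0.003,"rx":0,"ry":0,"rz":0},
  {"hand":1,"x":0,"y":0,"z":0,"rx":0,"ry":0,"rz":0},
  {"hand":1,"x":0,"y":0,"z":0,"rx":0,"ry":0,"rz":0},
  {"hand":1,"x":0,"y":0,"z":0,"rx":0,"ry":0,"rz":0},
  {"hand":1,"x":0,"y":0,"z":0,"rx":0,"ry":0,"rz":0},
  {"hand":1,"x":0,"y":0,"z":0,"rx":0,"ry":0,"rz":0},
  {"hand":1,"x":0,"y":0,"z":0,"rx":0,"ry":0,"rz":0},
  {"hand":1,"x":0,"y":0,"z":0,"rx":0,"ry":0,"rz":0},
])

```text
clock: 18.08
eef_pos: [0.5848, -0.0547, 0.2264]
eef_rot: [-3.142, 0.0, 1.329]
ft_force: [-0.2, 0.5, -5.4]
gripper_width: 0.324
```

Request:
jog_arm([
  {"hand":1,"x":0,"y":0,"z":0.003,"rx":0,"ry":0,"rz":0},
  {"hand":1,"x":0,"y":0,"z":0,"rx":0,"ry":0,"rz":0},
  {"hand":1,"x":0,"y":0,"z":0,"rx":0,"ry":0,"rz":0},
  {"hand":1,"x":0,"y":0,"z":0,"rx":0,"ry":0,"rz":0},
  {"hand":1,"x":0,"y":0,"z":0,"rx":0,"ry":0,"rz":0},
  {"hand":1,"x":0,"y":0,"z":0,"rx":0,"ry":0,"rz":0},
  {"hand":1,"x":0,"y":0,"z":0,"rx":0,"ry":0,"rz":0},
  {"hand":1,"x":0,"y":0,"z":0,"rx":0,"ry":0,"rz":0},
])

```text
clock: 18.75
eef_pos: [0.5848, -0.0547, 0.226]
eef_rot: [-3.142, 0.0, 1.329]
ft_force: [-0.7, -0.4, -5.7]
gripper_width: 0.322
```

Request:
jog_arm([
  {"hand":1,"x":0,"y":0,"z":0.003,"rx":0,"ry":0,"rz":0},
  {"hand":1,"x":0,"y":0,"z":0,"rx":0,"ry":0,"rz":0},
  {"hand":1,"x":0,"y":0,"z":0,"rx":0,"ry":0,"rz":0},
  {"hand":1,"x":0,"y":0,"z":0,"rx":0,"ry":0,"rz":0},
  {"hand":1,"x":0,"y":0,"z":0,"rx":0,"ry":0,"rz":0},
  {"hand":1,"x":0,"y":0,"z":0,"rx":0,"ry":0,"rz":0},
  {"hand":1,"x":0,"y":0,"z":0,"rx":0,"ry":0,"rz":0},
  {"hand":1,"x":0,"y":0,"z":0,"rx":0,"ry":0,"rz":0},
])

```text
clock: 19.42
eef_pos: [0.5849, -0.0548, 0.2259]
eef_rot: [3.141, 0.0, 1.329]
ft_force: [-0.4, 0.6, -1.8]
gripper_width: 0.319
```

```bash
python3 - <<'E'
from h import *
F=[]
for k in range(6):
    i=grab_frame('wrist'); o=robot.observe(); F.append([*o['ft_force'],o['eef_pos'][2]])
print(np.mean(F,0),o['clock'])
E
```

```text
[-0.5358 -0.1771 -0.8885  0.2259] 19.7167
```

The foot's weight is back on the bench, with the head within about 0.3 mm of the stop. One last picture to check the foot.

```bash
python3 - <<'E'
from h import *
i=grab_frame('wrist'); o=robot.observe(); print(o['eef_pos'],o['eef_rot'],o['ft_force'])
cv2.imwrite('pics/w7.png',cv2.resize(i[110:190,205:310,::-1],None,fx=7,fy=7,interpolation=cv2.INTER_CUBIC))
E
```

```text
[ 0.5849 -0.0547  0.2259] [3.1412 0.     1.3289] [-0.7289 -0.3518 -1.1102]
```

View pics/w7.png

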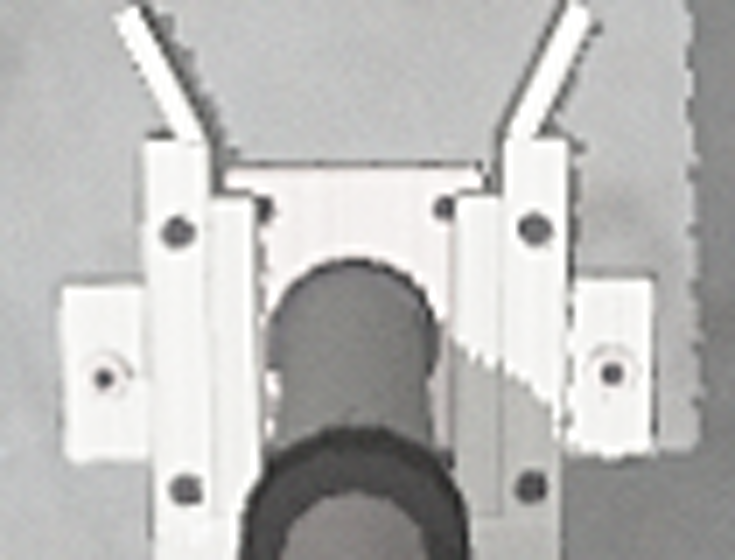

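The back edge of the foot is at y=165, with its rear holes at (264,208) and (445,208). The rail screws are at (178,231), (535,229), (186,489) and (531,488).

```bash
python3 - <<'E'
from h import *
o=robot.observe(); p=(o['eef_pos'],o['eef_rot'])
W=lambda a,b,z:onz('wrist',205+a/7-.43,110+b/7-.43,z,p)[:2]
y=np.radians(-13.6);u=np.array([np.cos(y),np.sin(y)]);v=np.array([-u[1],u[0]])
S=[W(*q,.018) for q in ((178,231),(535,229),(186,489),(531,488))]; H=[W(*q,.008) for q in ((264,208),(445,208))]
print('shoe mid',np.mean(S,0)@u,np.mean(S,0)@v,'holes+23',np.mean(H,0)@u+.0229,np.mean(H,0)@v,'foot from back edge',W(352,164,.008)@u+.03)
E
```

```text
shoe mid 0.583680672386398 0.08500672164632853 holes+23 0.581461642874371 0.08463830569482896 foot from back edge 0.5808168701973694
```

Relative to the shoe screws the foot is at −2.2 mm, against −2.4 mm when it was pressed on the stop. It is still home, so I'm handing in.

```bash
python3 -c "
from rig import *
job_done(); print(robot.observe()['clock'])"
```

```text
the job is handed in; nothing more can be done
the job is handed in; nothing more can be done
```

The mast is docked and fully extended, and I handed the job in at about 20 s with the gripper still holding the head up at the second stop.

**What I did**
- I gripped the head by its plain x faces, so the release stayed out. I lifted the mast, turned it to the shoe and slid the foot in until it met the end stop at about 6 N.
- I then let go, turned the jaws 90°, and pinched the head across the button.
- I pulled the head up past the first stop to the second. I felt the second stop when the whole mast's weight came onto the gripper.

**Last checks**
- **Foot:** the final picture puts it where it was against the end stop, within about 0.2 mm relative to the rail screws.
- **Extension:** the tool rose 90.0 mm from where it pinched the head, so I judge the head to be within about 0.3 mm of the stop.
- **Bystanders:** comparing top views from before and after showed no change at any of the five.

**What went less well**
- Lowering the mast onto the bench briefly pressed it down with 30 N; I eased off straight away.
- The final pull probably lifted the foot about 1 mm inside the shoe for around 3 s. I lowered it until the load dropped to about 1 N, meaning the foot was back on the bench.

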